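# Put the setting block away in an interlocked tool chest

## Task

Put the aluminium setting block back in its rectangular cut-out in the foam of the small tool chest's upper left drawer, lying flat and all the way down. The chest's anti-tip interlock lets only one drawer out at a time, so first push the upper right drawer, which was left ajar, fully home, then pull the upper left one by its bar out to its stop. Leave that drawer out at its stop, ready for the rest of the kit, with the right one shut, and leave the other things on the table where they are.

Things in the scene. Friction and masses are not known exactly. Their poses are not given: they have to be found in the camera images.
- chest: tool chest, 240 (x) x 320 (y) x 200 mm (z), dark steel with light grey fronts, fixed on the table; origin under its middle, front faces its -x. Two drawers side by side over two wide ones that stay locked; the left one is at +y
- right_drawer (a joint): travel of the upper right drawer (m): 0 fully home, 0.150 at its stop; it starts ajar at 0.05 to 0.10. It slides along the -x axis of point right_drawer_handle, with about 3 N of friction. Interlock: while it is out by more than about 10 mm the left drawer is locked, and the other way round
- left_drawer (a joint): travel of the upper left drawer (m): 0 fully home (its start), 0.150 at its stop. It slides along the -x axis of point left_drawer_handle, with about 3 N of friction, and stays where it is left
- right_drawer_handle (a point): middle of the right drawer's bar handle: round steel bar 11 mm thick, straight for 88 mm along this point's y, its axis 40 mm in front of (-x) the drawer's flat face, 34 mm free behind it, 168 mm above the table, 32 mm below the chest's top. The face is 144 mm wide, 126 to 188 mm above the table. Site x points into the chest, z up
- left_drawer_handle (a point): the same point and axes of the left drawer's like handle
- cutout (a point): middle of the floor of the cut-out in the left drawer's black foam (grey below): 83 (this point's x) x 58 mm (y), 14 mm deep; floor 135 mm above the table, drawer walls up to 178 mm, 124 mm apart. Moves with the drawer: at the stop its rear edge is 12 mm clear of the chest's front. x points into the chest, z up. A slot nearer the front holds a fixed steel punch
- setting_block: plain aluminium block with a dark round mark, 50 (x) x 75 (y) x 40 (z) mm, 0.3 kg, lying flat on the table to the right of the chest; origin in the middle of its underside, z up. It goes into the cut-out with its long side along the drawer's travel, either way round
- offcut_beech: bystander: beech offcut 50x100x50 mm, origin under its middle
- sanding_block: bystander: brown cork sanding block 67x114x35 mm, origin under its middle
- tape_measure: bystander: yellow tape measure 38x91x66 mm, origin under its middle
- push_handle: bystander: orange push handle 30x344x112 mm, origin under its middle
- mallet: bystander: beech mallet 120x284x66 mm, origin under its middle
- coffee_mug: bystander: dotted mug 82x114x91 mm, origin under its middle
- glue_bottle: bystander: upright glue bottle 68x69x200 mm, origin under its middle
- wax_tin: bystander: round tin, 77 mm across and 40 mm high, on top of the chest, origin under its middle

How it is judged:
By the outcome, as a careful person would: the job done as asked, in the order asked, and still so for the second after the job is handed in, with the robot touching nothing.
It also fails if it takes over 61 s, if anything falls off the work surface, if the arm or the gripper's body presses on something with over 40 N, if the wrist force passes 120 N, or if a joint passes its speed limit or range.

## Robot

A 6-joint arm with a two-finger parallel gripper is mounted at the origin on a cart in front of the work surface, level with it; the furniture and walls round the work are solid. World frame = base frame: x ahead of the robot, y to its left, z up, the work surface at z = 0. Lengths are in m, angles in rad, forces in N, time in s.
With the tool pointing down it reaches from about 0.325 to 0.75 m from the base axis. Payload 7.6 kg.
Tool frame: the origin (TCP) lies midway between the tips of the shut fingers; the grasp point (between the pads) lies 19 mm behind it; z points along the fingers, y is the line along which they close (so a half turn about z gives the same grasp; the last joint's range is limited). The gripper opens to 85 mm and grips with 20 to 120 N. Pads are 22 mm wide; open, the fingers measure 114 mm over their backs; the gripper's body (76 mm by 85 mm) begins 54 mm behind the grasp point. The pads swing forward as they close: fully open they stand 13 mm farther back than shut.
Start: joints at [-1.271, 0.052, 1.401, -0, 1.689, -0.07], TCP at [0.19, -0.49, 0.231] pointing down, gripper open.
Joint ranges: [-2.9, 2.9], [-0.91, 2.17], [0.12, 2.37], [-1.06, 4.2], [0.26, 2.73], [-2.93, 2.93]. Speed limits (rad/s): [2.57, 2.57, 3.01, 3.14, 3.14, 3.14].

## Interface

Orientations are given as [roll, pitch, yaw] about the fixed x, y, z axes, in that order (R = Rz(yaw) Ry(pitch) Rx(roll)).
In Python, from plant import robot gives the robot as it stands.
- The arm moves only by the shell command python3 nudge.py [OPENING] [FORCE], which reads ROWS from standard input. ROWS is a JSON object with one list for each field, all of the same length, 1 to 8, a row being the entries at one place: sx, sy, sz (the shift in m), wx, wy, wz (a rotation vector in rad); each row shifts and turns the commanded pose from where the row before left it, along the tool's axes as they then stand; what a row does not reach is not made up. A row lasts 1/10 s, in which the tool goes at most 0.05 m and 0.15 rad, less where a joint would pass 70% of its speed; a pose out of reach is approached as far as the arm can. OPENING is the opening from 0.0 (shut) to 1.0 (fully open), set as the command begins (- or left out keeps the last). The fingers move at their own pace and stop on an object; FORCE is the grip in N (left out, the last holds). Time passes only in rows, so rows that do not move let the fingers close. It prints the time, the measured TCP pose, the force, the opening and the grip force at its end. Input that does not fit is refused with a message, and nothing moves.
- robot.observe(): the state, without advancing time (a new reading comes with each control period).
- robot.grab_frame(name): name is "scene" or "top" or "wrist"; returns a dict with "image" (384x512x3 uint8, blue, green, red), "fx", "fy", "cx", "cy" (pixels), "rvec" (rotation vector, rad) and "tvec" (3), from world to camera coordinates, as OpenCV has them. Camera axes: x right, y down, z forward; pixel columns grow to the right and rows downward; lengths in m; the calibration is good to about 2 mm. A picture is of the moment at which its call begins. There is no depth.
- robot.hand_in(): hands the job in; it is judged then, once.
The state is a dict: "time": time; "joint_pos": joint angles; "dq": joint speeds; "tau": joint torques, N m; "ee_pos": TCP position; "orientation": TCP orientation; "ft_force": force on the tool from outside, world axes, zero at the start; "ft_torque": the same for the moment, N m; "gripper_width": opening from 0.0 (shut) to 1.0 (fully open); "grasp_force": force on a finger pad.
Only numpy, scipy, OpenCV 4.12 (cv2) and the standard library are available. Lean on these libraries where they do the work, as an engineer would, in place of code of your own. Each camera call takes 0.05 s, during which the arm holds its last target. There are 200 camera calls.

## Working session

There is one attempt and no reset: what is moved stays moved. The work goes in short steps, Python scripts to look and compute and a shell command to move; the robot and the scene stay as the last step left them, time stands still between calls to the robot, and variables do not carry over. Pictures are saved under pics/ and viewed, at most 10 in all, crops included, and the job is handed in when it is done.

```bash
ls; mkdir -p pics
python3 - <<'E'
from plant import robot
import cv2,numpy as np
a=[]
for n in ("scene","top"):
    f=robot.grab_frame(n); cv2.imwrite(f"pics/{n}0.png",f["image"]); 
    np.savez(f"pics/{n}0.npz",**{k:np.array(v) for k,v in f.items()})
    R=cv2.Rodrigues(np.array(f["rvec"],float))[0]; print(n,f["fx"],f["cx"],f["cy"],(-R.T@np.array(f["tvec"]).ravel()).round(3),R[2].round(2))
print(robot.observe())
E
```

```text
nudge.py
pics
plant.py
scene 389.591110520961 254.30880690811983 193.60698417913136 [ 0.056 -0.807  1.261] [ 0.37  0.56 -0.74]
top 442.36438022038 249.07739986571147 189.65052781352242 [0.38  0.025 1.795] [ 0.14  0.   -0.99]
{'time': 0.1, 'joint_pos': array([-1.27131356e+00,  5.28057522e-02,  1.40159806e+00,  7.59154620e-06,
        1.68861196e+00, -7.02769763e-02]), 'dq': array([-3.60250231e-04, -2.78159541e-03, -1.27766824e-03, -3.95898540e-04,
       -2.98575181e-04, -5.53842765e-05]), 'tau': array([ 1.11178830e-03, -3.82582283e+01, -3.60986817e+01, -8.23233108e-05,
        4.74640241e-03, -9.28959821e-06]), 'ee_pos': array([ 0.18968745, -0.48925242,  0.2305526 ]), 'orientation': array([-3.14017358e+00, -1.07451698e-04,  3.69760554e-01]), 'ft_force': array([-0.01690948,  0.05839993,  0.10035609]), 'ft_torque': array([-0.0554841 ,  0.00718773, -0.03494438]), 'grasp_force': 0.0, 'gripper_width': 1.0000668383731564}
```

Run:
```python
import cv2
for n in ("scene0","top0"):
    cv2.imwrite(f"pics/{n}b.png",cv2.resize(cv2.imread(f"pics/{n}.png"),(800,600),interpolation=cv2.INTER_CUBIC))
```

```text
(no output)
```

View pics/scene0b.png

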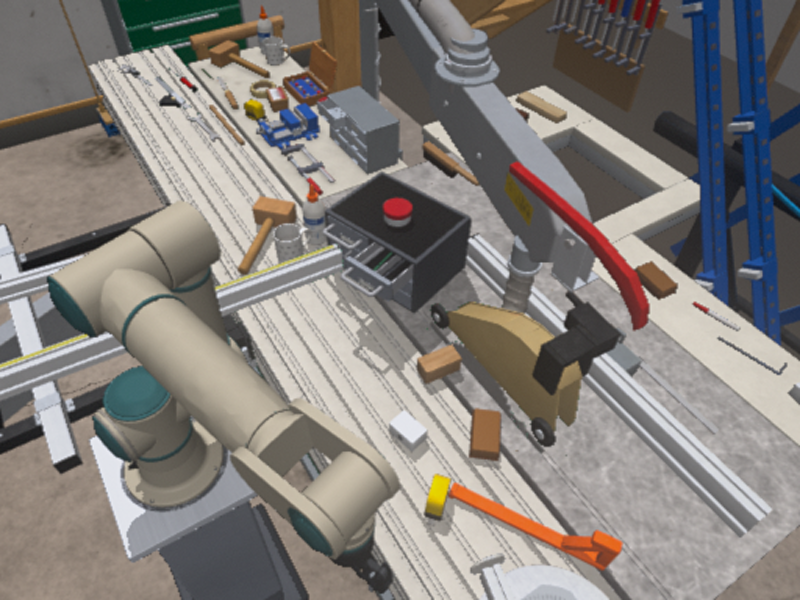

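View pics/top0b.png

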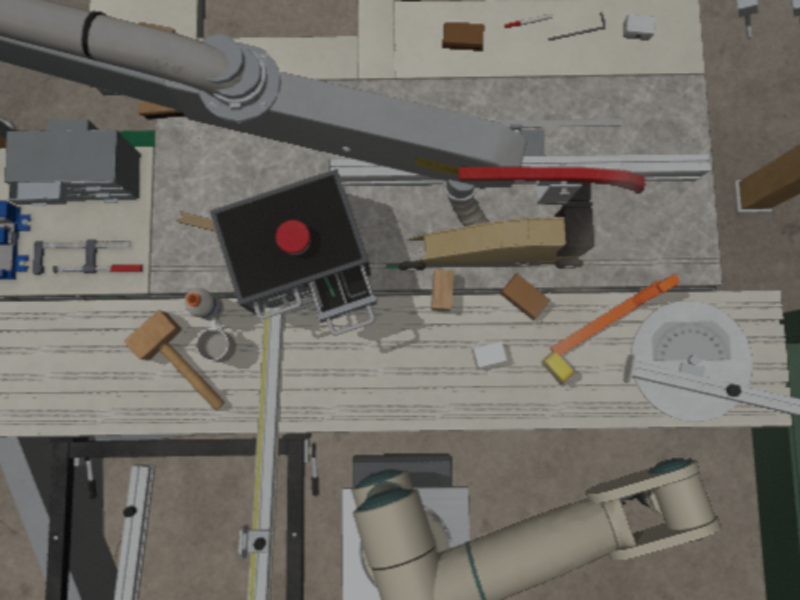

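The scene view shows the chest at (400,240), with the right drawer ajar and the block at (408,428). The top view shows the chest centred at (290,240), with the drawer fronts facing the robot, and the block at (490,355). I'll zoom in on the corners.

Run:
```python
import cv2,numpy as np
t=cv2.imread("pics/top0.png");s=cv2.imread("pics/scene0.png")
r=lambda im,x,y,w,h,k:cv2.resize(im[y:y+h,x:x+w],None,fx=k,fy=k,interpolation=cv2.INTER_CUBIC)
A=r(t,130,105,120,120,3.3333);B=r(s,200,105,120,120,3.3333)
C=r(t,295,210,40,30,6);D=r(s,240,255,40,30,6)
im=np.zeros((590,800,3),np.uint8)
im[:400,:400]=A[:400,:400];im[:400,400:]=B[:400,:400];im[405:585,:240]=C;im[405:585,400:640]=D
cv2.imwrite("pics/m1.png",im)
```

```text
(no output)
```

View pics/m1.png

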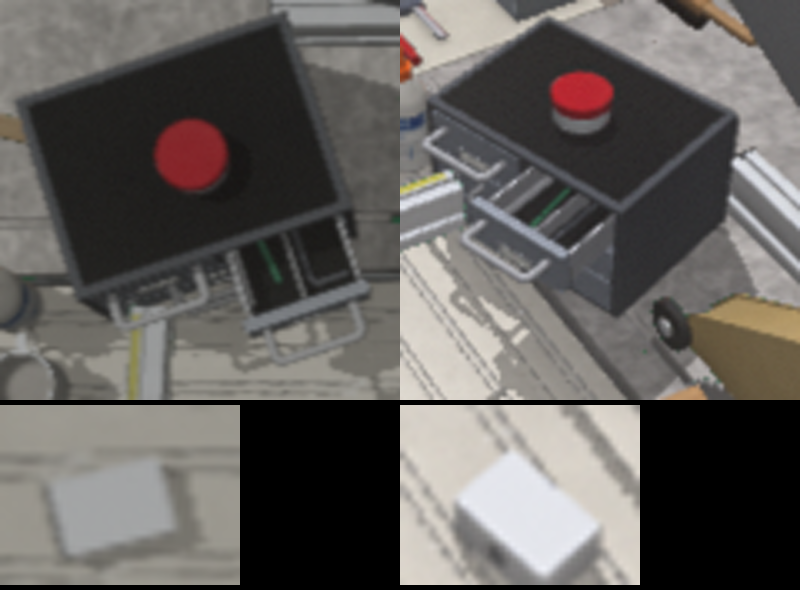

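The crops show the chest's top corners, the left handle (top crop, 112–205, 300–325), the right handle (270–362, 340–360) and the block's top face in both views. Next I'll fit poses to these pixels.

```bash
cat > h.py <<'E'
import cv2,numpy as np
from scipy.optimize import least_squares
def cam(fn): return dict(np.load(fn,allow_pickle=True))
def proj(f,P):
    K=np.array([[f["fx"],0,f["cx"]],[0,f["fy"],f["cy"]],[0,0,1]],float)
    return cv2.projectPoints(np.asarray(P,float).reshape(-1,1,3),np.array(f["rvec"],float),np.array(f["tvec"],float),K,None)[0].reshape(-1,2)
def place(p,L):
    x,y,z,w=p;c,s=np.cos(w),np.sin(w);L=np.asarray(L,float)
    return np.c_[x+c*L[:,0]-s*L[:,1],y+s*L[:,0]+c*L[:,1],z+L[:,2]]
def fit(obs,p0):  # obs: list of (cam,Lpts,pix); p=x,y,z,yaw
    r=lambda p:np.concatenate([(proj(f,place(p,L))-px).ravel() for f,L,px in obs])
    s=least_squares(r,p0,x_scale=.1,loss='soft_l1'); return s.x,r(s.x)
def tri(obs):
    r=lambda P:np.concatenate([(proj(f,[P])[0]-px) for f,px in obs])
    s=least_squares(r,[.4,0,.1]);return s.x,s.fun
E
python3 - <<'E'
from h import *
T=cam("pics/top0.npz");S=cam("pics/scene0.npz")
tc=lambda a:np.array(a)/3.3333+[130,105]-.35
sc=lambda a:np.array(a)/3.3333+[200,105]-.35
L=[(.12,.16,0),(.12,-.16,0),(-.12,-.16,0),(-.12,.16,0)] # RL RR FR FL
p,r=fit([(T,L,tc([(18,102),(285,14),(352,208),(82,295)])),(S,L,sc([(148,18),(337,118),(217,208),(30,98)]))],[.6,.2,.2,.2])
print("chest",p.round(4),r.round(1)); np.save("chest.npy",p)
# handles: triangulate ends (outer corners of bar)
for n,a,b in (("R",[(274,360),(362,340)],[(65,240),(130,277)]),("L",[(118,325),(205,303)],[(27,140),(90,175)])):
    E=[tri([(T,tc([x])[0]),(S,sc([y])[0])]) for x,y in zip(a,b)]
    for e in E:print(n,e[0].round(3),e[1].round(1))
    c,s=np.cos(p[3]),np.sin(p[3]);m=(E[0][0]+E[1][0])/2-p[:3]
    print(n,"chest frame",c*m[0]+s*m[1],-s*m[0]+c*m[1],m[2]+p[2])
B=[(.025,.0375,0),(.025,-.0375,0),(-.025,-.0375,0),(-.025,.0375,0)]
t6=lambda a:np.array(a)/6.+[295,210]-.4
s6=lambda a:np.array(a)/6.+[240,255]-.4
p,r=fit([(T,B,t6([(52,77),(160,57),(172,125),(70,150)])),(S,B,s6([(115,47),(200,120),(147,170),(57,95)]))],[.4,-.2,.04,.1])
print("block",p.round(4),r.round(1))
E
```

```text
chest [0.7578 0.269  0.1946 0.3082] [-1.2 -0.9  0.4 -0.7  0.2  0.6 -2.   1.8  0.3 -0.3  0.7 -0.4  1.1  2.6
 -1.3  1. ]
R [0.531 0.17  0.163] [ 0.1 -0.2 -0.2  0. ]
R [0.555 0.07  0.176] [ 0.6 -1.4 -1.6  0.2]
R chest frame -0.2500847000718196 -0.07701234900482812 0.16936525958375798
L [0.571 0.342 0.172] [ 0.1 -0.2 -0.3  0. ]
L [0.599 0.243 0.175] [ 0.7 -1.6 -1.9  0.3]
L chest frame -0.15728241768487566 0.07482327371145345 0.17369028496818364
block [ 0.4805 -0.221   0.0419  0.2149] [-0.5  0.1 -0.1 -0.8  1.   0.2 -0.4  0.3 -0.  -0.6  0.8  0.3 -0.3  0.7
 -0.2 -0.3]
```

Chest and block heights agree with the text (0.195 against 0.2, 0.042 against 0.04). The right drawer is out about 90 mm. I'll turn the tool, then go over the right handle.

```bash
echo '{"sx":[0,0,0,0,0,0,0,0],"sy":[0,0,0,0,0,0,0,0],"sz":[-0.004,-0.004,-0.004,-0.004,-0.004,-0.004,-0.004,-0.004],"wx":[0,0,0,0,0,0,0,0],"wy":[0,0,0,0,0,0,0,0],"wz":[-0.15,-0.15,-0.15,-0.15,-0.15,-0.15,-0.15,-0.15]}' | python3 nudge.py 0.4
echo '{"sx":[0,0,0.032,0.032,0.032,0.032,0.032,0.032],"sy":[0,0,0.034,0.034,0.034,0.034,0.034,0.034],"sz":[0,0,0,0,0,0,0,0],"wx":[0,0,0,0,0,0,0,0],"wy":[0,0,0,0,0,0,0,0],"wz":[-0.15,-0.15,0,0,0,0,0,0]}' | python3 nudge.py
echo '{"sx":[0.032,0.032,0.032,0.032,0.032,0.032,0],"sy":[0.034,0.034,0.034,0.034,0.034,0.034,0],"sz":[0,0,0,0,0,0,0],"wx":[0,0,0,0,0,0,0],"wy":[0,0,0,0,0,0,0],"wz":[0,0,0,0,0,0,0]}' | python3 nudge.py
cat >> h.py <<'E'
def snap(robot,n,pt):
    f=robot.grab_frame(n); np.savez(f"pics/{pt}.npz",**{k:np.array(v) for k,v in f.items()}); cv2.imwrite(f"pics/{pt}.png",f["image"]); return f
E
python3 - <<'E'
from plant import robot
from h import *
f=snap(robot,"wrist","w1");R=cv2.Rodrigues(np.array(f["rvec"],float))[0];print((-R.T@np.array(f["tvec"]).ravel()).round(3),R[2].round(2),f["fx"])
s=robot.observe();print(s["ee_pos"],s["orientation"],s["joint_pos"].round(2))
E
```

```text
time: 0.9
ee_pos: [0.1897, -0.4894, 0.263]
orientation: [-3.141, -0.001, 1.576]
ft_force: [0.1, -0.1, 0.2]
gripper_width: 0.402
grasp_force: 0.0
time: 1.7
ee_pos: [0.3285, -0.2441, 0.263]
orientation: [-3.142, -0.0, 1.869]
ft_force: [0.3, -0.5, 0.1]
gripper_width: 0.399
grasp_force: 0.0
time: 2.4
ee_pos: [0.4676, 0.0018, 0.2622]
orientation: [-3.14, -0.002, 1.876]
ft_force: [-0.2, -0.4, -0.4]
gripper_width: 0.4
grasp_force: 0.0
[0.443 0.083 0.405] [ 0.1  -0.31 -0.95] 340.52428528445296
[ 4.66860595e-01 -2.74387123e-04  2.62360997e-01] [-3.13978683e+00 -7.55380238e-04  1.87420512e+00] [-0.08 -0.12  1.51  0.    1.76 -0.38]
```

View pics/w1.png

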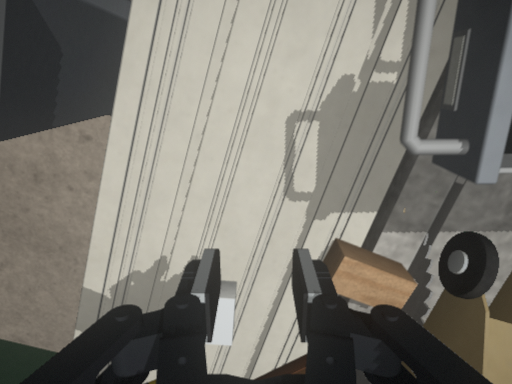

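The wrist view shows the right handle's bar at column ~422 (rows 0–145), with its right end at (412,148). I'll move closer and look again.

```bash
echo '{"sx":[0.014,0.014,0.012,0],"sy":[0.034,0.034,0.035,0],"sz":[0,0,0,0],"wx":[0,0,0,0],"wy":[0,0,0,0],"wz":[0,0,0,0]}' | python3 nudge.py
python3 - <<'E'
from plant import robot
from h import *
f=snap(robot,"wrist","w2")
s=robot.observe();print(s["ee_pos"],s["orientation"])
E
```

```text
time: 2.85
ee_pos: [0.5546, 0.067, 0.2608]
orientation: [-3.138, -0.001, 1.871]
ft_force: [0.4, -0.6, -0.9]
gripper_width: 0.401
grasp_force: 0.0
[0.55355028 0.06589296 0.26157308] [-3.13840034e+00 -3.70935038e-04  1.87000638e+00]
```

View pics/w2.png

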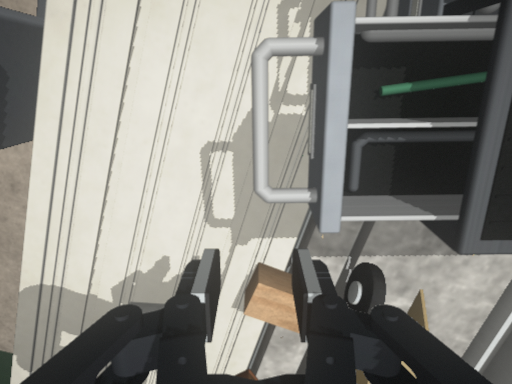

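The view shows the bar from (260,52) to (264,190), with corners near (262,45) and (265,193), and the drawer face at column 328. I'll work out the bar's position.

```bash
cat >> h.py <<'E'
def onplane(f,px,z):
    K=np.array([[f["fx"],0,f["cx"]],[0,f["fy"],f["cy"]],[0,0,1]],float);R=cv2.Rodrigues(np.array(f["rvec"],float))[0]
    c=-R.T@np.array(f["tvec"],float).ravel();d=R.T@np.linalg.inv(K)@[*px,1];return c+d*(z-c[2])/d[2]
def intool(ee,yaw,P):
    d=np.asarray(P)-ee;return np.array([np.cos(yaw)*d[0]+np.sin(yaw)*d[1],np.sin(yaw)*d[0]-np.cos(yaw)*d[1],-d[2]])
E
python3 - <<'E'
from h import *
a=cam("pics/w1.npz");b=cam("pics/w2.npz")
print(tri([(a,(411,141)),(b,(264,191))]))
e=onplane(b,(264,191),.168),onplane(b,(260,49),.168);m=(e[0]+e[1])/2
print(e,m,np.linalg.norm(e[0]-e[1]),"yaw",np.arctan2(e[1][1]-e[0][1],e[1][0]-e[0][0])-np.pi/2)
print(intool(np.array([.5536,.0659,.2616]),1.870,[*m[:2],.150]))
p=np.load("chest.npy");d=m-p[:3];c,s=np.cos(p[3]),np.sin(p[3]);print(c*d[0]+s*d[1],-s*d[0]+c*d[1],d[2]+p[2])
E
```

```text
(array([0.55821897, 0.07524576, 0.1679902 ]), array([ 0.08715558,  0.26028923, -0.09211757, -0.27134514]))
(array([0.5583449 , 0.07507037, 0.168     ]), array([0.52703765, 0.16511196, 0.168     ])) [0.54269127 0.12009117 0.168     ] 0.09532908039020206 yaw 0.33462224673427454
[0.05499898 0.00554929 0.1116    ]
-0.25009841953061185 -0.07660697919030085 0.16800000000000004
```

The bar triangulates to a height of 0.168, matching the text. I'll descend over it and grip.

```bash
echo '{"sx":[0.0275,0.0275,0,0,0,0,0],"sy":[0.003,0.003,0,0,0,0,0],"sz":[0,0,0.028,0.028,0.028,0.026,0],"wx":[0,0,0,0,0,0,0],"wy":[0,0,0,0,0,0,0],"wz":[-0.01,-0.01,0,0,0,0,0]}' | python3 nudge.py
echo '{"sx":[0,0,0,0],"sy":[0,0,0,0],"sz":[0,0,0,0],"wx":[0,0,0,0],"wy":[0,0,0,0],"wz":[0,0,0,0]}' | python3 nudge.py 0.0 25
```

```text
time: 3.6
ee_pos: [0.54, 0.1186, 0.1497]
orientation: [-3.135, -0.001, 1.888]
ft_force: [0.2, -0.8, 0.2]
gripper_width: 0.399
grasp_force: 0.0
time: 4.0
ee_pos: [0.5433, 0.1199, 0.1554]
orientation: [3.139, 0.002, 1.889]
ft_force: [-1.6, -3.6, 5.5]
gripper_width: 0.114
grasp_force: 25.3
```

```bash
echo '{"sx":[0,0,0,0,0,0],"sy":[0.017,0.017,0.017,0.017,0.015,0],"sz":[0,0,0,0,0,0],"wx":[0,0,0,0,0,0],"wy":[0,0,0,0,0,0],"wz":[0,0,0,0,0,0]}' | python3 nudge.py
```

```text
time: 4.6
ee_pos: [0.624, 0.1462, 0.1555]
orientation: [3.136, 0.002, 1.889]
ft_force: [3.4, -4.5, 3.8]
gripper_width: 0.116
grasp_force: 25.7
```

```bash
for i in 1 2; do echo '{"sx":[0,0,0],"sy":[0.002,0.002,0],"sz":[0,0,0],"wx":[0,0,0],"wy":[0,0,0],"wz":[0,0,0]}' | python3 nudge.py | grep -E "ee_pos|force"; done
```

```text
ee_pos: [0.6263, 0.1469, 0.1555]
ft_force: [0.8, -4.2, 4.7]
grasp_force: 25.8
ee_pos: [0.6289, 0.1478, 0.1554]
ft_force: [-6.2, -6.1, 8.0]
grasp_force: 26.1
```

```bash
for i in 1 2; do echo '{"sx":[0,0],"sy":[0.003,0],"sz":[0,0],"wx":[0,0],"wy":[0,0],"wz":[0,0]}' | python3 nudge.py | grep -E "ee_pos|force"; done
```

```text
ee_pos: [0.629, 0.1478, 0.1554]
ft_force: [-23.5, -11.7, 15.1]
grasp_force: 27.3
ee_pos: [0.6291, 0.1479, 0.1552]
ft_force: [-41.0, -17.5, 21.6]
grasp_force: 28.9
```

The drawer has stalled home at 41 N against the stop, after ~90 mm of travel. I'll relax, release, lift and look toward the left handle.

```bash
echo '{"sx":[0,0,0],"sy":[-0.0035,-0.003,0],"sz":[0,0,0],"wx":[0,0,0],"wy":[0,0,0],"wz":[0,0,0]}' | python3 nudge.py | grep -E "ee_pos|force"
echo '{"sx":[0,0,0,0,0,0,0.03,0],"sy":[0,0,0,0,0,0,-0.01,0],"sz":[0,0,0,-0.02,-0.04,-0.04,-0.01,0],"wx":[0,0,0,0,0,0,0,0],"wy":[0,0,0,0,0,0,0,0],"wz":[0,0,0,0,0,0,0,0]}' | python3 nudge.py 0.4
python3 - <<'E'
from plant import robot
from h import *
f=snap(robot,"wrist","w3")
s=robot.observe();print(s["ee_pos"],s["orientation"])
E
```

```text
ee_pos: [0.6289, 0.1478, 0.1553]
ft_force: [-2.9, -6.1, 6.6]
grasp_force: 26.4
time: 6.7
ee_pos: [0.609, 0.1773, 0.2668]
orientation: [3.136, -0.001, 1.893]
ft_force: [-0.9, -0.2, -0.0]
gripper_width: 0.398
grasp_force: 0.0
[0.60927445 0.17600635 0.26458484] [ 3.13888211e+00 -5.54882040e-04  1.89260861e+00]
```

View pics/w3.png

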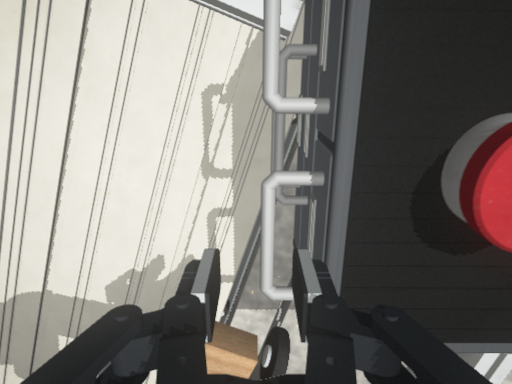

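The view shows both handles flush, with the right drawer home. The right bar's axis runs (269,180)–(271,291), and the left bar's right corner axis is at about (272,101).

Run:
```python
from h import *
b=cam("pics/w3.npz")
q=[onplane(b,x,.168) for x in ((271,291),(269,180),(272,101),(272,3))]
print(np.round(q,4));m=(q[0]+q[1])/2;y=.315;u=np.array([-np.sin(y),np.cos(y),0])
print("R mid",m,np.linalg.norm(q[0]-q[1]))
L=q[2]+u*.0477;print("L mid",L,"sep",np.linalg.norm(L-m), np.arctan2(*(L-m)[1::-1])-np.pi/2)
print(intool(np.array([.6093,.1760,.2646]),1.893,[*L[:2],.150]))
```

```text
[[0.6482 0.103  0.168 ]
 [0.615  0.1932 0.168 ]
 [0.5984 0.2471 0.168 ]
 [0.5787 0.3031 0.168 ]]
R mid [0.6315976 0.1481081 0.168    ] 0.09613429878815967
L mid [0.58361868 0.29244023 0.168     ] sep 0.15209779869336462 0.32092854998466347
[0.11858039 0.01251192 0.1146    ]
```

```bash
echo '{"sx":[0.04,0.04,0.0385,0,0,0,0,0],"sy":[0.004,0.004,0.003,0,0,0,0,0],"sz":[0,0,0,0.028,0.028,0.028,0.028,0],"wx":[0,0,0,0,0,0,0,0],"wy":[0,0,0,0,0,0,0,0],"wz":[0,0,0,0,0,0,0,0]}' | python3 nudge.py
echo '{"sx":[0,0,0,0],"sy":[0,0,0,0],"sz":[0,0,0,0],"wx":[0,0,0,0],"wy":[0,0,0,0],"wz":[0,0,0,0]}' | python3 nudge.py 0.0 25
```

```text
time: 7.55
ee_pos: [0.5833, 0.2903, 0.1558]
orientation: [3.137, -0.001, 1.89]
ft_force: [-12.9, -4.8, 21.1]
gripper_width: 0.401
grasp_force: 12.4
time: 7.95
ee_pos: [0.5826, 0.29, 0.1533]
orientation: [3.141, -0.0, 1.89]
ft_force: [-8.7, -3.7, 15.2]
gripper_width: 0.122
grasp_force: 26.0
```

```bash
echo '{"sx":[0,0,0,0],"sy":[-0.01,-0.015,-0.02,0],"sz":[0,0,0,0],"wx":[0,0,0,0],"wy":[0,0,0,0],"wz":[0,0,0,0]}' | python3 nudge.py | grep -E "ee_pos|force"
echo '{"sx":[0,0,0,0,0,0],"sy":[-0.015,-0.02,-0.02,-0.02,-0.018,0],"sz":[0,0,0,0,0,0],"wx":[0,0,0,0,0,0],"wy":[0,0,0,0,0,0],"wz":[0,0,0,0,0,0]}' | python3 nudge.py
```

```text
ee_pos: [0.5398, 0.2761, 0.1534]
ft_force: [-2.6, 0.3, 12.0]
grasp_force: 26.6
time: 8.95
ee_pos: [0.4514, 0.2473, 0.1533]
orientation: [3.138, -0.002, 1.89]
ft_force: [-3.9, 1.3, 13.6]
gripper_width: 0.119
grasp_force: 26.9
```

```bash
for i in 1 2 3 4; do echo '{"sx":[0,0,0],"sy":[-0.0025,-0.0025,0],"sz":[0,0,0],"wx":[0,0,0],"wy":[0,0,0],"wz":[0,0,0]}' | python3 nudge.py | grep -E "ee_pos|ft_force"; done
```

```text
ee_pos: [0.4483, 0.2462, 0.1533]
ft_force: [0.2, 2.3, 12.8]
ee_pos: [0.4436, 0.2447, 0.1533]
ft_force: [0.8, 3.5, 12.2]
ee_pos: [0.4399, 0.2435, 0.1534]
ft_force: [7.3, 6.6, 8.5]
ee_pos: [0.4398, 0.2435, 0.1536]
ft_force: [35.4, 16.3, -6.6]
```

The drawer is at its stop after 0.150 m of travel. I'll relax, release, lift and look into the drawer from two places.

```bash
echo '{"sx":[0,0,0],"sy":[0.003,0.003,0],"sz":[0,0,0],"wx":[0,0,0],"wy":[0,0,0],"wz":[0,0,0]}' | python3 nudge.py | grep -E "ee_pos|ft_force"
echo '{"sx":[0,0,0,0,0,-0.02,-0.04,0],"sy":[0,0,0,0,0,0.01,0.02,0],"sz":[0,0,0,-0.02,-0.045,-0.045,0,0],"wx":[0,0,0,0,0,0,0,0],"wy":[0,0,0,0,0,0,0,0],"wz":[0,0,0,0,0,0,0,0]}' | python3 nudge.py 0.4
python3 - <<'E'
from plant import robot
from h import *
f=snap(robot,"wrist","w4")
s=robot.observe();print(s["ee_pos"],s["orientation"])
E
echo '{"sx":[-0.01,0,0],"sy":[0.04,0.04,0],"sz":[0,0,0],"wx":[0,0,0],"wy":[0,0,0],"wz":[0,0,0]}' | python3 nudge.py 1.0
python3 - <<'E'
from plant import robot
from h import *
f=snap(robot,"wrist","w5")
a=cv2.imread("pics/w4.png");b=cv2.imread("pics/w5.png")
r=lambda im:cv2.resize(im[0:300,112:512],(400*2,300*2))
cv2.imwrite("pics/m2.png",np.vstack([cv2.resize(a[:295,130:],None,fx=1.0,fy=1.0),cv2.resize(b[:295,130:],None,fx=1.0,fy=1.0)]))
E
```

```text
ee_pos: [0.4403, 0.2436, 0.1533]
ft_force: [1.0, 3.9, 10.9]
time: 11.25
ee_pos: [0.4881, 0.1922, 0.2615]
orientation: [3.14, 0.001, 1.886]
ft_force: [0.6, 0.9, -0.5]
gripper_width: 0.399
grasp_force: 0.0
[0.48661192 0.19346724 0.26037246] [-3.14051797e+00  1.93236199e-04  1.88669442e+00]
time: 11.6
ee_pos: [0.5663, 0.2115, 0.2553]
orientation: [-3.133, -0.0, 1.89]
ft_force: [-1.2, -0.3, -0.8]
gripper_width: 0.888
grasp_force: 0.0
```

View pics/m2.png

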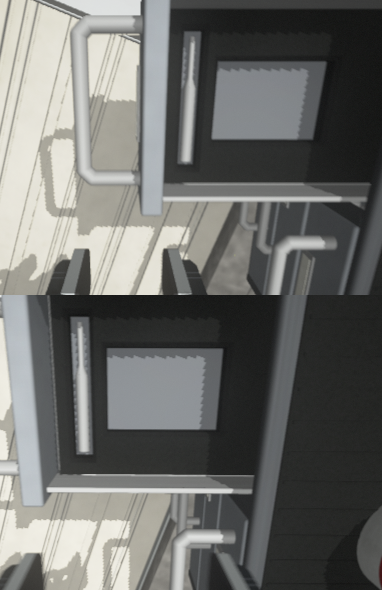

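The floor corners are (107,53), (223,54), (217,135), (107,135) in the second view and (325,61), (316,140) on the right side of the first. There is a column offset of 130.

Run:
```python
from h import *
from plant import robot
a=cam("pics/w4.npz");b=cam("pics/w5.npz")
# image right=chest +x, up=+y
C=lambda x,y,z=0:(x*.0415,y*.029,z)
o=[(b,[C(-1,1),C(1,1),C(1,-1),C(-1,-1)],np.array([(107,53),(223,54),(217,135),(107,135)])+[130,0]),
   (a,[C(1,1),C(1,-1),C(-1,1,.014),C(-1,-1,.014)],np.array([(325,61),(316,140),(217,62),(211,139)])+[130,0])]
p,r=fit(o,[.57,.286,.135,.315]);print(p.round(4),r.round(1))
q=np.array([onplane(b,np.array(x)+[130,0],.135) for x in ((107,53),(223,54),(217,135),(107,135))])
print(q.round(4),q.mean(0),np.linalg.norm(np.diff(q,axis=0),axis=1))
s=robot.observe();print(s["ee_pos"],s["orientation"])
print("to block hover",intool(s["ee_pos"],s["orientation"][2],[.4805,-.221,.26]))
```

```text
[0.5693 0.2884 0.1339 0.32  ] [-0.6  0.4 -0.6 -0.8 -1.5 -0.4  0.8 -0.5  0.8  0.7 -3.9 -0.   1.4 -0.5
  0.9  4.8]
[[0.5212 0.3032 0.135 ]
 [0.5999 0.3285 0.135 ]
 [0.6187 0.274  0.135 ]
 [0.5385 0.2474 0.135 ]] [0.56960903 0.28826965 0.135     ] [0.0826758  0.05757396 0.084494  ]
[0.56490648 0.2112893  0.2568973 ] [-3.13471768e+00 -3.93467757e-04  1.89029953e+00]
to block hover [-0.38390018 -0.21591469 -0.0031027 ]
```

The cut-out is at (0.5695, 0.288), height 0.134, yaw 0.318. That agrees within 1 mm with the handle at its stop plus the given 136.5 mm. I'll go to the block next, stopping short for a look.

```bash
echo '{"sx":[-0.038,-0.038,-0.038,-0.038,-0.038,-0.038,-0.038,-0.038],"sy":[-0.026,-0.026,-0.026,-0.026,-0.026,-0.026,-0.026,-0.026],"sz":[0,0,0,0,0,0,0,0],"wx":[0,0,0,0,0,0,0,0],"wy":[0,0,0,0,0,0,0,0],"wz":[0.013,0.013,0.013,0.013,0.013,0.013,0.013,0.013]}' | python3 nudge.py 1.0
echo '{"sx":[0],"sy":[0],"sz":[0],"wx":[0],"wy":[0],"wz":[0]}' | python3 nudge.py | grep ee_pos
python3 - <<'E'
from plant import robot
from h import *
f=snap(robot,"wrist","w6")
s=robot.observe();print(s["ee_pos"],s["orientation"])
E
```

```text
time: 12.45
ee_pos: [0.4448, -0.1386, 0.2614]
orientation: [3.141, 0.0, 1.786]
ft_force: [0.8, -0.1, -0.8]
gripper_width: 1.0
grasp_force: 0.0
ee_pos: [0.4441, -0.1412, 0.2614]
[ 0.44503913 -0.1392166   0.26138701] [3.14085603e+00 4.24365941e-04 1.78205959e+00]
```

View pics/w6.png

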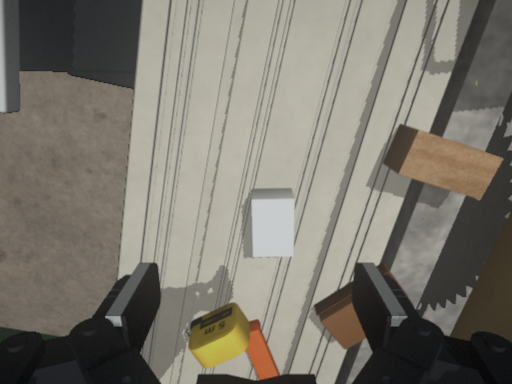

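The view shows the block's top face with corners at (252,199), (292,196), (294,256), (251,257). The tape measure at (220,335) is clear of the gripper path.

Run:
```python
from h import *
T=cam("pics/top0.npz");S=cam("pics/scene0.npz");w=cam("pics/w6.npz")
B=[(.025,.0375,0),(.025,-.0375,0),(-.025,-.0375,0),(-.025,.0375,0)]
W=[(w,[B[3],B[0],B[1],B[2]],np.array([(252,199),(292,196.5),(294,256),(251,257)]))]
t6=lambda a:np.array(a)/6.+[295,210]-.4
s6=lambda a:np.array(a)/6.+[240,255]-.4
O=[(T,B,t6([(52,77),(160,57),(172,125),(70,150)])),(S,B,s6([(115,47),(200,120),(147,170),(57,95)]))]
for o in (W,W+O):
    p,r=fit(o,[.48,-.22,.04,.2]);print(p.round(4),r.round(1)[:8])
q=np.array([onplane(w,x,.04) for x in W[0][2]]);print(q.round(4),q.mean(0),np.linalg.norm(np.diff(q,axis=0),axis=1), np.arctan2(q[1,1]-q[0,1],q[1,0]-q[0,0]),np.arctan2(q[0,1]-q[3,1],q[0,0]-q[3,0])-np.pi/2)
print(intool(np.array([.4445,-.140,.2614]),1.784,[*p[:2],.014]))
```

```text
[ 0.48   -0.2179  0.0399  0.2472] [-2.8 -0.3  1.3  0.6 -0.6 -0.3  1.   0.1]
[ 0.4809 -0.2191  0.0375  0.2342] [-1.8 -0.2  2.   1.3 -0.8 -0.1  1.1 -0.1]
[[ 0.4498 -0.1873  0.04  ]
 [ 0.4935 -0.175   0.04  ]
 [ 0.5142 -0.2484  0.04  ]
 [ 0.4638 -0.2605  0.04  ]] [ 0.48030591 -0.21778999  0.04      ] [0.0454143  0.07628971 0.05188633] 0.27574220087648943 0.18944251314608107
[-0.08505938  0.0188376   0.2474    ]
```

```bash
echo '{"sx":[-0.042,-0.042,0,0,0,0,0,0],"sy":[0.009,0.009,0,0,0,0,0,0],"sz":[0.02,0.03,0.04,0.04,0.03,0.02,0,0],"wx":[0,0,0,0,0,0,0,0],"wy":[0,0,0,0,0,0,0,0],"wz":[-0.02,0,0,0,0,0,0,0]}' | python3 nudge.py 1.0
python3 - <<'E'
from plant import robot
from h import *
s=robot.observe();print(s["ee_pos"],s["orientation"],intool(s["ee_pos"],s["orientation"][2],[.4805,-.218,.014]))
E
```

```text
time: 13.4
ee_pos: [0.4825, -0.2131, 0.0833]
orientation: [3.141, 0.0, 1.807]
ft_force: [0.3, -0.7, 0.6]
gripper_width: 0.997
grasp_force: 0.0
[ 0.4825234  -0.21310952  0.08333665] [3.14097718e+00 2.75993375e-04 1.80742565e+00] [-0.00427986 -0.00311348  0.06933665]
```

```bash
echo '{"sx":[-0.0043,0,0,0,0],"sy":[-0.003,0,0,0,0],"sz":[0.02,0.025,0.015,0.009,0],"wx":[0,0,0,0,0],"wy":[0,0,0,0,0],"wz":[0,0,0,0,0]}' | python3 nudge.py 1.0
echo '{"sx":[0,0,0,0,0],"sy":[0,0,0,0,0],"sz":[0,0,0,0,0],"wx":[0,0,0,0,0],"wy":[0,0,0,0,0],"wz":[0,0,0,0,0]}' | python3 nudge.py 0.0 35
```

```text
time: 13.9
ee_pos: [0.4801, -0.2188, 0.0132]
orientation: [-3.141, -0.001, 1.806]
ft_force: [0.0, 0.4, 0.3]
gripper_width: 1.001
grasp_force: 0.0
time: 14.4
ee_pos: [0.4809, -0.2195, 0.0147]
orientation: [3.14, 0.001, 1.806]
ft_force: [-1.7, -0.5, 6.3]
gripper_width: 0.578
grasp_force: 38.3
```

Gripped at 49 mm wide, which matches the block. I'll lift, turn and carry it.

```bash
echo '{"sx":[0,0,0,0,0,0,0,0],"sy":[0,0,0,0,0,0,0,0],"sz":[-0.03,-0.045,-0.045,-0.045,-0.045,-0.045,0,0],"wx":[0,0,0,0,0,0,0,0],"wy":[0,0,0,0,0,0,0,0],"wz":[0,0,0,0,0,0,0.148,0.148]}' | python3 nudge.py | grep -E "ee_pos|width|grasp|orient"
echo '{"sx":[0,0,0,0,0,0,0,0],"sy":[0,0,0,0,0,0,0,0],"sz":[0,0,0,0,0,0,0,0],"wx":[0,0,0,0,0,0,0,0],"wy":[0,0,0,0,0,0,0,0],"wz":[0.148,0.149,0.149,0.149,0.149,0.149,0.149,0.149]}' | python3 nudge.py | grep -E "ee_pos|width|grasp|orient"
echo '{"sx":[0.02,0.02,0.02,0.02,0.02,0.02,0.02,0.02],"sy":[-0.038,-0.038,-0.038,-0.038,-0.038,-0.038,-0.038,-0.038],"sz":[0,0,0,0,0,0,0,0],"wx":[0,0,0,0,0,0,0,0],"wy":[0,0,0,0,0,0,0,0],"wz":[0,0,0,0,0,0,0,0]}' | python3 nudge.py | grep -E "ee_pos|width|grasp|orient"
python3 - <<'E'
from plant import robot
from h import *
f=snap(robot,"wrist","w7")
s=robot.observe();print(s["ee_pos"],s["orientation"],intool(s["ee_pos"],s["orientation"][2],[.5695,.288,.25]))
E
```

```text
ee_pos: [0.4804, -0.2192, 0.2697]
orientation: [3.139, 0.001, 1.504]
gripper_width: 0.577
grasp_force: 38.2
ee_pos: [0.4799, -0.2189, 0.2676]
orientation: [-3.14, 0.001, 0.313]
gripper_width: 0.58
grasp_force: 38.2
ee_pos: [0.5366, 0.1215, 0.2677]
orientation: [-3.141, 0.001, 0.319]
gripper_width: 0.576
grasp_force: 38.4
[0.53657609 0.12734958 0.26714418] [-3.13769561e+00  5.15839044e-04  3.24150847e-01] [ 0.08237708 -0.1417976   0.01714418]
```

View pics/w7.png

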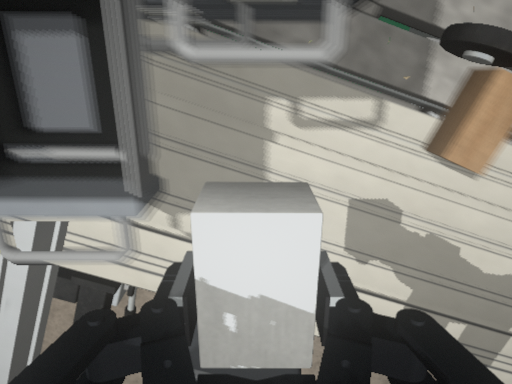

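The view shows the block held squarely, with its top face's near edge at (194,213)–(321,214) and its rear edge at (201,367)–(311,367). I'll finish the carry and check the block's offset in the hand.

```bash
python3 - <<'E'
from h import *
w=cam("pics/w7.npz");ee=np.array([.5366,.1215,.2677])
for z in (.0255,.023):
  for x in ((194,213),(321,214),(311,367),(201,367)):
    print(z,intool(ee,.319,onplane(w,x,ee[2]+z)).round(4))
E
echo '{"sx":[0.021,0.021,0.021,0.019,0,0],"sy":[-0.035,-0.035,-0.035,-0.032,0,0],"sz":[0,0,0,0,0,0],"wx":[0,0,0,0,0,0],"wy":[0,0,0,0,0,0],"wz":[0,0,0,0,0,0]}' | python3 nudge.py | grep -E "ee_pos|width|grasp|orient"
python3 - <<'E'
from plant import robot
from h import *
f=snap(robot,"wrist","w8");ee=robot.observe();e=ee["ee_pos"];y=ee["orientation"][2]
print(e,y,intool(e,y,[.5695,.288,.149]))
E
```

```text
0.0255 [ 0.0374 -0.0234 -0.0255]
0.0255 [ 0.037   0.0236 -0.0255]
0.0255 [-0.0358  0.0238 -0.0255]
0.0255 [-0.0358 -0.0247 -0.0255]
0.023 [ 0.0363 -0.0239 -0.023 ]
0.023 [ 0.0359  0.0241 -0.023 ]
0.023 [-0.0384  0.0243 -0.023 ]
0.023 [-0.0384 -0.0252 -0.023 ]
ee_pos: [0.5714, 0.276, 0.2669]
orientation: [3.141, 0.003, 0.32]
gripper_width: 0.578
grasp_force: 38.7
[0.57160939 0.27512867 0.26749029] 0.3187726217845812 [ 0.00203077 -0.01288396  0.11849029]
```

```bash
echo '{"sx":[0.002,0,0,0,0,0],"sy":[-0.013,0,0,0,0,0],"sz":[0,0.02,0.03,0.02,0,0],"wx":[0,0,0,0,0,0],"wy":[0,0,0,0,0,0],"wz":[0,0,0,0,0,0]}' | python3 nudge.py | grep -E "ee_pos|ft_f|grasp|orient"
python3 - <<'E'
from plant import robot
from h import *
ee=robot.observe();e=ee["ee_pos"];y=ee["orientation"][2]
print(e,y,intool(e,y,[.5695,.288,.149]))
E
```

```text
ee_pos: [0.5697, 0.2884, 0.1994]
orientation: [-3.142, -0.001, 0.318]
ft_force: [-0.0, 0.0, -2.8]
grasp_force: 38.6
[0.56965697 0.28839391 0.19937477] 0.3182521206226818 [-0.00027234  0.00032501  0.05037477]
```

```bash
echo '{"sx":[0,0,0,0,0],"sy":[0,0,0,0,0],"sz":[0.015,0.012,0.006,0.005,0],"wx":[0,0,0,0,0],"wy":[0,0,0,0,0],"wz":[0,0,0,0,0]}' | python3 nudge.py | grep -E "ee_pos|ft_f|grasp|orient"
```

```text
ee_pos: [0.5693, 0.2884, 0.1594]
orientation: [3.141, 0.002, 0.319]
ft_force: [-0.3, 0.3, -2.5]
grasp_force: 38.7
```

```bash
echo '{"sx":[0,0,0,0],"sy":[0,0,0,0],"sz":[0.004,0.004,0.003,0],"wx":[0,0,0,0],"wy":[0,0,0,0],"wz":[0,0,0,0]}' | python3 nudge.py | grep -E "ee_pos|ft_f|grasp|orient"
```

```text
ee_pos: [0.5698, 0.2886, 0.1498]
orientation: [3.141, -0.001, 0.319]
ft_force: [0.7, -0.0, -1.8]
grasp_force: 38.8
```

```bash
echo '{"sx":[0,0],"sy":[0,0],"sz":[0.0015,0],"wx":[0,0],"wy":[0,0],"wz":[0,0]}' | python3 nudge.py | grep -E "ee_pos|ft_f|grasp"
echo '{"sx":[0,0,0],"sy":[0,0,0],"sz":[0,0,0],"wx":[0,0,0],"wy":[0,0,0],"wz":[0,0,0]}' | python3 nudge.py 0.75
echo '{"sx":[0,0,0,-0.02,-0.04,-0.04,0],"sy":[0,0,0,0,0,0,0],"sz":[-0.02,-0.03,-0.04,-0.04,0,0,0],"wx":[0,0,0,0,0,0,0],"wy":[0,0,0,0,0,0,0],"wz":[0,0,0,0,0,0,0]}' | python3 nudge.py
python3 - <<'E'
from plant import robot
from h import *
snap(robot,"wrist","w9");snap(robot,"scene","s9");snap(robot,"top","t9")
a=cv2.imread("pics/w9.png");r=lambda im,x,y,w,h,k:cv2.resize(im[y:y+h,x:x+w],None,fx=k,fy=k,interpolation=cv2.INTER_CUBIC)
o=np.zeros((600,800,3),np.uint8);o[:384,:512]=a
o[:280,520:800]=r(cv2.imread("pics/t9.png"),130,135,100,100,2.8);o[290:570,520:800]=r(cv2.imread("pics/s9.png"),200,115,100,100,2.8)
cv2.imwrite("pics/m3.png",o)
E
```

```text
ee_pos: [0.57, 0.2887, 0.1497]
ft_force: [-1.3, -0.4, 5.7]
grasp_force: 39.6
time: 19.5
ee_pos: [0.5696, 0.2885, 0.1478]
orientation: [3.142, -0.0, 0.319]
ft_force: [-0.4, 0.5, -0.0]
gripper_width: 0.745
grasp_force: 0.0
time: 20.2
ee_pos: [0.4711, 0.2562, 0.2775]
orientation: [3.141, 0.002, 0.32]
ft_force: [-0.0, -0.1, 0.5]
gripper_width: 0.752
grasp_force: 0.0
```

View pics/m3.png

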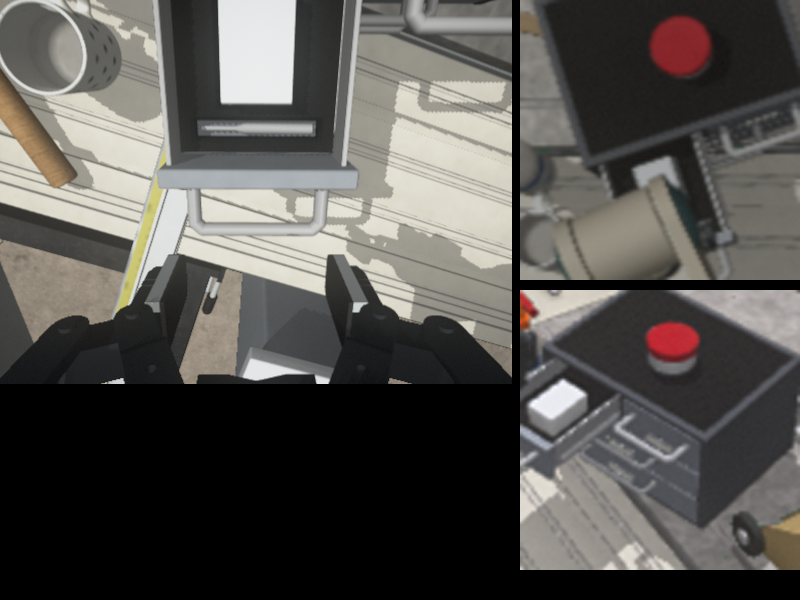

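The block sits squarely in the cut-out, with its front edge at (219,104)–(294,105). The right drawer is shut, and the left handle bar is at row ~229. As a last check I'll measure the block's height and the handle position.

Run:
```python
from h import *
w=cam("pics/w9.npz")
for z in (.175,.189):
    a,b=onplane(w,(218.5,104),z),onplane(w,(294.5,105),z);print(z,np.linalg.norm(a-b),((a+b)/2).round(4),np.arctan2(*(b-a)[1::-1])+np.pi/2)
u=np.array([np.cos(.318),np.sin(.318)])
print("expected front edge",np.array([.5695,.288])-.0375*u)
m=onplane(w,(257,229),.168);print("bar",m.round(4),m[:2]@u,"at stop",np.array([.4398,.2435])@u)
```

```text
0.175 0.052950638360867955 [0.5342 0.2772 0.175 ] 0.30707300676194293
0.189 0.049921270145653236 [0.5352 0.2775 0.189 ] 0.30707300676194293
expected front edge [0.53388015 0.27627497]
bar [0.4409 0.2458 0.168 ] 0.49562035861612896 at stop 0.49388412146345784
```

Run:
```python
from h import *
im=cv2.imread("pics/w9.png",0).astype(int);w=cam("pics/w9.npz")
for r in (60,95,100):
    print(r,im[r,214:225],im[r,288:300])
def edge(v,x0,th): 
    i=[k for k in range(len(v)-1) if (v[k]-th)*(v[k+1]-th)<0][0];return x0+i+(th-v[i])/(v[i+1]-v[i])
for r in (40,60,80,100):
    l,R=edge(im[r,210:230],210,110),edge(im[r,285:305],285,110)
    print(r,l,R,[np.linalg.norm(onplane(w,(l,r),z)-onplane(w,(R,r),z)).round(4) for z in (.175,.189)])
print(im[90:112,256])
```

```text
60 [ 56  53  54  55  54 174 226 234 234 234 234] [234 234 234 234 234 173  76  56  58  57  57  56]
95 [ 54  53  52  53  52  49 175 228 234 235 234] [235 235 234 225 148  55  54  54  53  51  53  53]
100 [ 53  53  50  49  50  48 133 218 234 234 235] [235 235 235 210 125  50  51  52  51  49  51  52]
40 218.2479338842975 294.4736842105263 [np.float64(0.0501), np.float64(0.0472)]
60 218.46666666666667 293.64948453608247 [np.float64(0.0503), np.float64(0.0474)]
80 219.3308823529412 292.85714285714283 [np.float64(0.0501), np.float64(0.0472)]
100 219.72941176470587 292.2 [np.float64(0.0503), np.float64(0.0474)]
[236 235 235 236 235 236 235 234 235 235 235 234 218 169 108  70  58  57
  57  57  57  57]
```

The edge width is 50.2 mm at z = 0.175 along the whole block, so it is flat and fully seated.

```bash
python3 -c "
from plant import robot
print(robot.hand_in())"
```

```text
the job is handed in; nothing more can be done
None
```

The job is handed in at about 20 s of the 61 s allowed: the right drawer is shut, the left is out at its stop, and the block lies flat and fully down in its cut-out.

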